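# True the sample carousel with the nipple key

### The job

Take the orange-handled key from the green mat and tighten the carousel wheel's square spoke nipples (clockwise from above) in order: first the red one by one quarter turn, then the yellow one by two quarter turns, leaving the blue one as it is. Feel the key onto each nipple gently (the key must never push a nipple with more than about 15 N, nor the rim with more than 25 N), and turn the nipples only with the key, keeping the fingers off the wheel. Finally stand the key upright on the green mat again, near its middle, and let go; leave everything else where it is.

Things in the scene. Friction and masses are not known exactly. Their poses are not given: they have to be found in the camera images.
- key: steel nipple key with an orange grip, 84 mm tall, 0.15 kg, standing upright; origin: centre of its underside, z up its axis. Lowest 22 mm: socket 32 x 32 mm outside, square hole 21.6 x 21.6 mm open at the bottom, 14 mm deep, sides along the key's x and y. On a nipple: 1.8 mm play all round, 0.23 rad turning play either way from square; fully on, its underside rests on the rim
- key_grip (a point): where to pinch the key across its grip: on its axis, 68 mm above its underside, axes as the key. The orange grip is a paddle 50 mm long (key's x), 12 mm thick (key's y), from 56 to 84 mm above the underside; below it a round shaft 12 mm thick down to the socket
- mat: green mat fixed to the bench, 120 x 120 mm, 3 mm thick; origin at the centre of its underside
- wheel: the carousel wheel, fixed flat on a low foot, it does not turn: white rim 250 mm outside, 170 mm inside, top face 45 mm above the bench, thin spokes, aluminium hub 64 mm across rising to 54 mm. Origin: on its axis at bench level. The three nipples stand 105 mm from the axis, 120 degrees apart
- red_nipple (a point): the nipple to do first, on a red disc (43 mm across) painted on the rim. Point: on its turning axis at the rim's top face, 45 mm above the bench. Its brass square head, 18 x 18 mm with a red patch on top, stands 12 mm above the rim and turns about the vertical. How its flats lie is NOT told by this point's axes; it differs in every run and for every nipple: see it or feel for it
- yellow_nipple (a point): the nipple to do second, on a yellow disc (43 mm across) painted on the rim. Point: on its turning axis at the rim's top face, 45 mm above the bench. Its brass square head, 18 x 18 mm with a yellow patch on top, stands 12 mm above the rim and turns about the vertical. How its flats lie is NOT told by this point's axes; it differs in every run and for every nipple: see it or feel for it
- blue_nipple (a point): the nipple to leave alone, on a blue disc (43 mm across) painted on the rim. Point: on its turning axis at the rim's top face, 45 mm above the bench. Its brass square head, 18 x 18 mm with a blue patch on top, stands 12 mm above the rim and turns about the vertical. How its flats lie is NOT told by this point's axes; it differs in every run and for every nipple: see it or feel for it
- red_turn (a joint): turn of the red nipple since the start: 0 at the start, grows clockwise seen from above, 1.571 is a quarter turn. Steady friction of about 0.12 N m; it stays where left
- yellow_turn (a joint): turn of the yellow nipple since the start: 0 at the start, grows clockwise seen from above, 1.571 is a quarter turn. Steady friction of about 0.12 N m; it stays where left
- blue_turn (a joint): turn of the blue nipple since the start: 0 at the start, grows clockwise seen from above, 1.571 is a quarter turn. Steady friction of about 0.12 N m; it stays where left
- red_press (a joint): how far the red nipple's sprung head is pressed down (m), 0 at rest: 2 N to start, then 2 N per mm (15 N at 6.5 mm), stop at 8 mm. A key not in line with the flats rides on the head and sinks it; when the flats come in line the head pops up into the socket. In line, the key slides down over it freely
- yellow_press (a joint): how far the yellow nipple's sprung head is pressed down (m), 0 at rest: 2 N to start, then 2 N per mm (15 N at 6.5 mm), stop at 8 mm. A key not in line with the flats rides on the head and sinks it; when the flats come in line the head pops up into the socket. In line, the key slides down over it freely
- blue_press (a joint): how far the blue nipple's sprung head is pressed down (m), 0 at rest: 2 N to start, then 2 N per mm (15 N at 6.5 mm), stop at 8 mm. A key not in line with the flats rides on the head and sinks it; when the flats come in line the head pops up into the socket. In line, the key slides down over it freely
- reagent: reagent bottle, 52 mm across, 110 mm tall, blue cap; a bystander, leave it where it is; origin at its underside's centre
- beaker: glass beaker, 70 mm across, 85 mm tall; a bystander, leave it where it is; origin at its underside's centre
- driver: red-handled screwdriver, about 190 mm long, lying on the bench; a bystander, leave it where it is; origin at its underside's centre
- spare_ring: loose brass ring, 44 mm across, 12 mm thick; a bystander, leave it where it is; origin at its underside's centre
- slide_box: blue slide box, 90 x 60 x 35 mm; a bystander, leave it where it is; origin at its underside's centre
- jar: jar with white lid, 56 mm across, 60 mm tall; a bystander, leave it where it is; origin at its underside's centre
- block: grey steel block, 50 x 50 x 30 mm; a bystander, leave it where it is; origin at its underside's centre
Things that resemble listed ones, but are neither listed nor needed, are in the scene too. There is more than one size of the key; the job needs the largest.

How it is judged:
On the way, in this order (a step that is already met when the one before it is completed fails the run):
1. the key is lifted off the mat (height (world z) of key above 0.03 m), for 0.1 s.
2. the red nipple is turned one quarter turn clockwise, the yellow not yet touched (value of joint red_turn between 1.2708 and 1.8708 rad and value of joint yellow_turn below 0.3 rad), for 0.2 s.
3. the yellow nipple is turned two quarter turns clockwise, the red keeping its quarter turn (value of joint yellow_turn between 2.8416 and 3.4416 rad and value of joint red_turn between 1.2708 and 1.8708 rad), for 0.2 s.
At the end, for the whole second after the job is handed in: red nipple at one quarter turn and yellow at two quarter turns clockwise (each within 0.3 rad), blue within 0.2 rad of its start, the key standing upright (within 0.08 rad) on the green mat, its axis within 45 mm of the mat's middle, released and at rest (all of step 3 and value of joint blue_turn between -0.2 and 0.2 rad and angle between key's own z axis and vertical below 0.08 rad and height (world z) of key between 0.0005 and 0.006 m and horizontal distance between key and mat below 0.045 m and linear speed of key below 0.02 m/s); the robot touches nothing.
It fails at once if the key is pressed on the rim with more than 25 N (contact force between key and wheel above 25 N).
It fails at once if a nipple is pushed with more than about 15 N (its spring squeezed by more than 6.5 mm) (value of joint any of red_press, yellow_press, blue_press above 0.0065 m).
It fails at once if the fingers touch the wheel, or a nipple is turned otherwise than with the key on it (contact force between the fingers and wheel above 2 N or (distance between key and red_nipple above 0.025 m and (velocity of joint red_turn above 0.3 rad/s or velocity of joint red_turn below -0.3 rad/s)) or (distance between key and yellow_nipple above 0.025 m and (velocity of joint yellow_turn above 0.3 rad/s or velocity of joint yellow_turn below -0.3 rad/s)) or (distance between key and blue_nipple above 0.025 m and (velocity of joint blue_turn above 0.3 rad/s or velocity of joint blue_turn below -0.3 rad/s))).
It fails at once if a nipple is overtightened (red beyond 2.1 rad, yellow beyond 3.7 rad), the red or yellow is loosened by more than 0.5 rad, or the blue is turned by more than 0.2 rad (value of joint red_turn above 2.1 rad or value of joint yellow_turn above 3.7 rad or value of joint any of red_turn, yellow_turn below -0.5 rad or value of joint blue_turn above 0.2 rad or value of joint blue_turn below -0.2 rad).
It fails at once if a bystander is moved by more than 30 mm (distance of any of reagent, beaker, driver, spare_ring, slide_box, jar, block from where it was at the start of the episode above 0.03 m).
It also fails if it takes over 72 s, if anything falls off the work surface, if the arm or the gripper's body presses on something with over 40 N, if the wrist force passes 120 N, or if a joint passes its speed limit or range.

### The arm

A 6-joint arm with a two-finger parallel gripper is mounted at the origin on the work surface. World frame = base frame: x ahead of the robot, y to its left, z up, the work surface at z = 0. Lengths are in m, angles in rad, forces in N, time in s.
With the tool pointing down it reaches from about 0.425 to 0.95 m from the base axis. Payload 3.5 kg.
Tool frame: the origin (TCP) lies midway between the tips of the shut fingers; the grasp point (between the pads) lies 19 mm behind it; z points along the fingers, y is the line along which they close (so a half turn about z gives the same grasp; the last joint's range is limited). The gripper opens to 85 mm and grips with 20 to 120 N. Pads are 22 mm wide; open, the fingers measure 114 mm over their backs; the gripper's body (76 mm by 85 mm) begins 54 mm behind the grasp point. The pads swing forward as they close: fully open they stand 13 mm farther back than shut.
Start: joints at [-1.452, 0.286, 1.577, -0, 1.279, -0.15], TCP at [0.179, -0.651, 0.231] pointing down, gripper open.
Joint ranges: [-2.77, 2.77], [-0.9, 2.22], [0.21, 2.48], [-1.53, 4.67], [0.24, 2.81], [-2.84, 2.84]. Speed limits (rad/s): [2.79, 2.79, 3.14, 3.14, 3.14, 3.14].

### API

Orientations are given as a unit quaternion [x, y, z, w].
In Python, from plant import ctrl gives the robot as it stands. The module is installed in compiled form; this text tells all that it offers.
- The arm moves only by the shell command python3 -m inch 'ROWS' [FORCE]. ROWS is JSON, a list of rows, each a list of 5 numbers: the closure, from 0 (fully open) to 1 (shut), then the shift along the tool's x, y, z in m, then the turn about the tool's z in degrees. A call has 1 to 5 rows; each row is the pose to reach, as a shift and turn from the pose commanded when the call began, along the tool's axes at that moment; what a row does not reach only later rows make up. A row lasts 1/12 s, in which the tool goes at most 41.7 mm and 7.16 degrees, less where a joint would pass 70% of its speed; a pose out of reach is approached as far as the arm can. A call with a gripper value outside its range is refused whole. The fingers move at their own pace and stop on an object; FORCE is the grip in N (left out, the last holds). Time passes only in rows, so rows that repeat a pose let the fingers close. It gives the time, the measured TCP pose, the force, the opening and the grip force at its end, in the units of the state.
- ctrl.get_state(): the state, without advancing time (a new reading comes with each control period).
- ctrl.read_camera(name): name is "side" or "top" or "wrist"; returns a dict with "pixels" (400x640x3 uint8, red, green, blue), "depth" (400x640 float32, m along the optical axis (not along the pixel's ray), 0 where there is no reading), "fx", "fy", "cx", "cy" (pixels), "xyz" and "rotation" of the camera in the world; the wrist camera has in their place "mount" (4x4, takes a point from camera to tool coordinates, whose origin is the TCP and whose axes are the flange's). Camera axes: x right, y down, z forward; pixel columns grow to the right and rows downward; lengths in m; the calibration is good to about 2 mm. The wrist camera is an equidistant fisheye: a pixel r from the principal point sees the ray r / f radians off the axis. A picture is of the moment at which its call begins: read the wrist's pose just before it.
- ctrl.sign_off(): hands the job in; it is judged then, once.
Trained networks look in a picture, given as the dict that the camera call returned (one of the last four; its "shot" number tells which), for a name from the list of things; names that differ only in an ending like _2 or _b are one class to them, and where a whole thing is asked for, a point or a joint stands for the part that bears it (a point fixed in the world has none). Each returns a list of dicts, best first, with "score" (0 to 1); they miss things now and then, are a little off and sometimes report something else, mostly with a low value. They report only what shows in the picture. A call takes as long as a camera call. They do not tell look-alikes from the thing itself.
- ctrl.spot_in(query, picture): "at" ([column, row] in pixels, amid what is visible of it).
- ctrl.tip_of(query, picture): "at" ([column, row] in pixels: a listed point, or the origin of a listed thing).
The state is a dict: "time": time; "qpos": joint angles; "dq": joint speeds; "joint_efforts": joint torques, N m; "eef_pos": TCP position; "tcp_rot": TCP orientation; "contact_force": force on the tool from outside, world axes, zero at the start; "wrist_torque": the same for the moment, N m; "opening": opening from 0.0 (shut) to 1.0 (fully open); "finger_force": force on a finger pad.
Only numpy, scipy, OpenCV 4.12 (cv2) and the standard library are available. Lean on these libraries where they do the work, as an engineer would, in place of code of your own. Each camera call takes 0.05 s, during which the arm holds its last target. There are 200 camera calls.

## Working session

There is one attempt and no reset: what is moved stays moved. The work goes in short steps, Python scripts to look and compute and a shell command to move; the robot and the scene stay as the last step left them, time stands still between calls to the robot, and variables do not carry over. Pictures are saved under pics/ and viewed, at most 13 in all, crops included, and the job is handed in when it is done.

```bash
mkdir -p pics
cat > h.py <<'E'
import numpy as np,cv2
from plant import ctrl
from scipy.spatial.transform import Rotation as R
def w(p,u,v,d=None,z=None):
    "pixel->world for fixed cams; by depth or by plane z"
    ray=np.array([(u-p['cx'])/p['fx'],(v-p['cy'])/p['fy'],1.])
    M=np.array(p['rotation'],float)
    M=M if M.shape==(3,3) else R.from_quat(M.ravel()).as_matrix()
    o=np.array(p['xyz'])
    r=M@ray
    if z is not None: return o+r*(z-o[2])/r[2]
    if d is None: d=p['depth'][int(round(v)),int(round(u))]
    return o+r*d
def save(p,n,crop=None,s=1):
    im=p['pixels'][:,:,::-1]
    if crop: im=im[crop[1]:crop[3],crop[0]:crop[2]]
    if s!=1: im=cv2.resize(im,None,fx=s,fy=s,interpolation=cv2.INTER_CUBIC)
    cv2.imwrite('pics/'+n+'.png',im)
E
python3 - <<'E'
from h import *
np.set_printoptions(precision=4,suppress=True)
for c in ['top','side']:
    p=ctrl.read_camera(c); save(p,c)
    print(c,p['xyz'],p['rotation'],p['fx'])
    for q in ['key','key_grip','mat','wheel','red_nipple','yellow_nipple','blue_nipple']:
        for r in ctrl.tip_of(q,p)[:4]: 
            print(q,round(r['score'],2),np.round(r['at'],1),w(p,*r['at']), w(p,*r['at'],z=.045))
print(ctrl.get_state())
E
```

```text
top [0.4089 0.0531 1.1299] [ 0.7069 -0.7049  0.0408 -0.0427] 456.7869308118933
key 0.62 [213.  205.8] [0.5307 0.3083 0.0292] [0.5289 0.3046 0.045 ]
key 0.56 [151.8 210.4] [0.5211 0.4641 0.0081] [0.5175 0.4506 0.045 ]
key 0.48 [222.8 160.8] [0.6453 0.291  0.013 ] [0.6385 0.2842 0.045 ]
key 0.18 [198.9 275.7] [0.3631 0.3363 0.0317] [0.3637 0.3328 0.045 ]
key_grip 0.72 [208.8 203.9] [0.5298 0.3072 0.0768] [0.5335 0.3148 0.045 ]
key_grip 0.58 [143.8 208.5] [0.5209 0.4661 0.0551] [0.522  0.4699 0.045 ]
key_grip 0.5 [219.4 155.8] [0.6502 0.2922 0.0476] [0.6508 0.2928 0.045 ]
key_grip 0.36 [251.7 152.8] [0.6525 0.2108 0.0706] [0.6584 0.2147 0.045 ]
mat 0.58 [218.9 210.5] [0.5219 0.2995 0.0024] [0.5177 0.2902 0.045 ]
wheel 0.73 [362.7 194.5] [ 0.5558 -0.0525  0.0547] [ 0.5571 -0.0534  0.045 ]
red_nipple 0.73 [356.1 235.6] [ 0.4583 -0.036   0.0559] [ 0.4588 -0.0369  0.045 ]
red_nipple 0.64 [362.1 195.5] [ 0.5529 -0.0507  0.0583] [ 0.5547 -0.052   0.045 ]
red_nipple 0.28 [280.1 260.2] [ 0.4     0.1465 -0.0028] [0.4004 0.1426 0.045 ]
yellow_nipple 0.63 [401. 176.] [ 0.6002 -0.1437  0.0572] [ 0.
[... 1032 characters left out ...]
4492 -0.04    0.0602] [ 0.455  -0.0517  0.045 ]
yellow_nipple 0.9 [348.7 147.3] [ 0.5878 -0.1487  0.0468] [ 0.5887 -0.1503  0.045 ]
blue_nipple 0.76 [301.5 183.9] [0.6128 0.0305 0.0432] [0.6118 0.0317 0.045 ]
{'time': 0.8, 'qpos': array([-1.452 ,  0.2862,  1.5767,  0.    ,  1.2786, -0.15  ]), 'dq': array([ 0.001 ,  0.0009,  0.    , -0.0002,  0.0004,  0.0005]), 'joint_efforts': array([  0.0003, -40.592 , -29.2922,  -0.0001,   0.0005,   0.    ]), 'eef_pos': array([ 0.1793, -0.6507,  0.2314]), 'tcp_rot': array([0.991, 0.134, 0.   , 0.   ]), 'contact_force': array([ 0.0897, -0.4042, -0.3637]), 'wrist_torque': array([-0.0103, -0.0251,  0.005 ]), 'finger_force': 0.0, 'opening': 0.9998625604691032}
```

View pics/top.png

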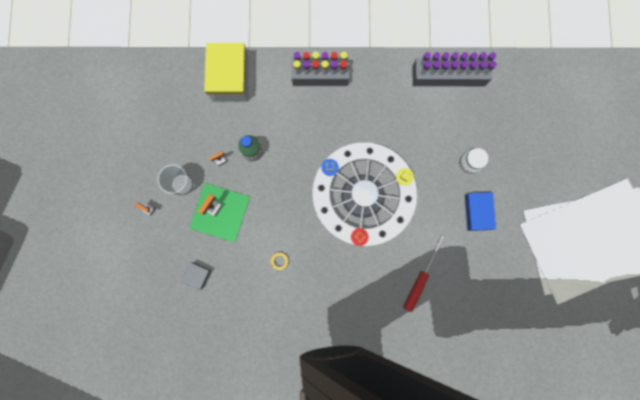

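View pics/side.png

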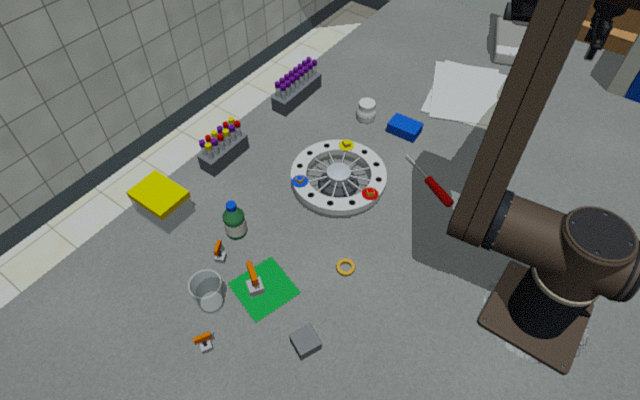

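The key stands on the mat (grip at about 208,204 in the top view). The wheel is at (365,194), red at (360,237), yellow at (404,177) and blue at (330,167). I'm moving over to the key now.

```bash
python3 -m inch '[[0,0.030,-0.024,0,0],[0,0.061,-0.049,0,0],[0,0.091,-0.073,0,0],[0,0.122,-0.097,0,0],[0,0.152,-0.121,0,0]]' >/dev/null
python3 -m inch '[[0,0.030,-0.024,0,0],[0,0.061,-0.049,0,0],[0,0.091,-0.073,0,0],[0,0.122,-0.097,0,0],[0,0.152,-0.121,0,0]]'
python3 -m inch '[[0,0.028,-0.022,0,0],[0,0.056,-0.045,0,0],[0,0.083,-0.067,0,0]]'
python3 -m inch '[[0,0.012,-0.036,0,0],[0,0.024,-0.072,0,0],[0,0.036,-0.108,0,0],[0,0.048,-0.144,0,0],[0,0.060,-0.180,0,0]]'
python3 -m inch '[[0,0.012,-0.036,0,0],[0,0.024,-0.072,0,0],[0,0.036,-0.108,0,0],[0,0.048,-0.144,0,0],[0,0.060,-0.180,0,0]]'
python3 -m inch '[[0,0.012,-0.036,0,0],[0,0.024,-0.072,0,0],[0,0.036,-0.108,0,0],[0,0.048,-0.144,0,0],[0,0.051,-0.153,0,0]]'
for i in 1 2 3; do python3 -m inch '[[0,0,0,0,-7],[0,0,0,0,-14],[0,0,0,0,-21],[0,0,0,0,-28],[0,0,0,0,-35]]'; done
python3 -m inch '[[0,0,0,0,-7],[0,0,0,0,-15],[0,0,0,0,-15]]'
cat >> h.py <<'E'
def wrist():
    s=ctrl.get_state(); p=ctrl.read_camera('wrist')
    p['T']=(np.array(s['eef_pos']),R.from_quat(s['tcp_rot']).as_matrix()); return p
def ww(p,u,v,z=None,d=None):
    "wrist pixel -> world at plane z or depth d"
    a=np.array([u-p['cx'],v-p['cy']])/p['fx']; th=np.hypot(*a)
    ray=np.array([*(a/max(th,1e-9)*np.sin(th)),np.cos(th)])
    m=np.array(p['mount']); t,Rt=p['T']
    o=Rt@m[:3,3]+t; r=Rt@m[:3,:3]@ray
    if z is not None: return o+r*(z-o[2])/r[2]
    if d is None: d=p['depth'][int(round(v)),int(round(u))]
    return o+r*d/ray[2]
E
python3 - <<'E'
from h import *
np.set_printoptions(precision=4,suppress=True)
p=wrist(); save(p,'w1'); print(p['mount'],p['fx'],p['cx'],p['cy'])
s=ctrl.get_state(); print(s['eef_pos'],s['tcp_rot'],s['qpos'],s['time'])
for q in ['key','key_grip','mat']:
    for r in ctrl.tip_of(q,p)[:3]: print(q,round(r['score'],2),np.round(r['at'],1),ww(p,*r['at']))
E
```

```text
time: 1.63
eef_pos: [0.409, -0.335, 0.2317]
tcp_rot: [0.991, 0.134, 0.0, 0.0]
contact_force: [1.0, -0.9, -0.2]
opening: 1.004
finger_force: 0.0
time: 1.88
eef_pos: [0.4712, -0.2483, 0.2317]
tcp_rot: [0.991, 0.134, 0.0, 0.0]
contact_force: [-0.5, -0.6, 0.5]
opening: 1.0
finger_force: 0.0
time: 2.3
eef_pos: [0.4802, -0.0588, 0.2316]
tcp_rot: [0.991, 0.134, 0.0, 0.0]
contact_force: [0.8, -0.0, -0.0]
opening: 1.001
finger_force: 0.0
time: 2.72
eef_pos: [0.4902, 0.1308, 0.2318]
tcp_rot: [0.991, 0.134, 0.001, 0.0]
contact_force: [1.1, -0.6, -0.2]
opening: 1.003
finger_force: 0.0
time: 3.13
eef_pos: [0.4985, 0.2944, 0.2316]
tcp_rot: [0.991, 0.136, 0.0, -0.001]
contact_force: [-0.6, -0.5, 0.1]
opening: 1.001
finger_force: 0.0
time: 3.55
eef_pos: [0.499, 0.2895, 0.2314]
tcp_rot: [0.904, 0.428, -0.0, 0.0]
contact_force: [-1.0, -0.9, -1.3]
opening: 1.001
finger_force: 0.0
time: 3.97
eef_pos: [0.499, 0.2893, 0.2314]
tcp_rot: [0.733, 0.68, -0.0, 0.0]
contact_force: [0.2, 0.1, -0.4]
opening: 0.998
finger_force: 0.0
time: 4.38
eef_pos: [0.499, 0.2893, 0.2314]
tcp_rot: [0.495, 0.869, -0.0, 0.0]
contact_force: [0.4, 0.7, 0.3]
opening: 1.001
finger_force: 0.0
time: 4.63
eef_pos: [0.499, 0.2894, 0.2314]
tcp_rot: [0.378, 0.926, -0.0, 0.0]
contact_force: [-0.7, 0.1, -0.2]
opening: 1.0
finger_force: 0.0
[[ 0.001  -0.9449 -0.3274  0.0848]
 [ 1.      0.0006  0.0014 -0.0014]
 [-0.0011 -0.3274  0.9449 -0.1427]
 [ 0.      0.      0.      1.    ]] 309.70691628693146 316.5424738956007 197.57383029715766
[0.499  0.2895 0.2314] [ 0.38    0.925  -0.0001  0.0001] [ 0.3499  0.0717  1.8225 -0.0002  1.2474 -0.4412] 4.6833
key 0.97 [395.9 234.7] [0.6369 0.2994 0.0151]
key 0.89 [347.3 169. ] [0.5088 0.3196 0.0871]
key 0.57 [436.1  77. ] [0.511  0.4582 0.0459]
key_grip 0.95 [453.7  77. ] [0.5212 0.4704 0.0582]
key_grip 0.83 [405.9 251.1] [0.6417 0.2998 0.0545]
key_grip 0.77 [354.4 184.7] [0.5254 0.3139 0.0862]
mat 0.83 [336.6 164.3] [0.5114 0.3084 0.025 ]
```

View pics/w1.png

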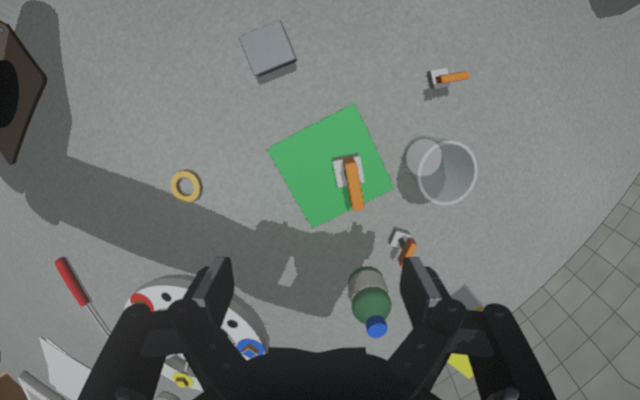

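Wrist view: the key's orange paddle is at (354,185) on the mat. I'll take its axis from the orange pixels and depth, and the mat's centre from the green ones.

```bash
cat >> h.py <<'E'
def wwN(p,uv,z):
    "many wrist pixels to plane z"
    a=(uv-np.array([p['cx'],p['cy']]))/p['fx']; th=np.hypot(a[:,0],a[:,1])+1e-9
    ray=np.c_[a/th[:,None]*np.sin(th)[:,None],np.cos(th)]
    m=np.array(p['mount']); t,Rt=p['T']; o=Rt@m[:3,3]+t; r=ray@(Rt@m[:3,:3]).T
    return o+r*((z-o[2])/r[:,2])[:,None]
def rel(dx,dy,s=None):
    s=s or ctrl.get_state(); Rt=R.from_quat(s['tcp_rot']).as_matrix(); return Rt.T@np.array([dx,dy,0])
def psi():
    Rt=R.from_quat(ctrl.get_state()['tcp_rot']).as_matrix(); return np.degrees(np.arctan2(Rt[1,0],Rt[0,0]))
E
cat > key.py <<'E'
from h import *
np.set_printoptions(precision=4,suppress=True)
p=wrist(); hsv=cv2.cvtColor(p['pixels'],cv2.COLOR_RGB2HSV)
o=((hsv[:,:,0]<18)&(hsv[:,:,0]>5)&(hsv[:,:,1]>150)&(hsv[:,:,2]>100)).astype(np.uint8)
n,l,st,c=cv2.connectedComponentsWithStats(o)
v,u=np.nonzero(o); P=np.array([ww(p,a,b) for a,b in zip(u,v)])
k=(np.hypot(P[:,0]-.528,P[:,1]-.31)<.04)&(P[:,2]>.08)
Q=P[k][:,:2].astype(np.float32); print(len(Q),np.median(P[k][:,2]),cv2.minAreaRect(Q),Q.mean(0))
e=np.linalg.svd(Q-Q.mean(0),full_matrices=False)[2][0]; print('paddle dir deg',np.degrees(np.arctan2(e[1],e[0])))
g=((hsv[:,:,0]>50)&(hsv[:,:,0]<80)&(hsv[:,:,1]>150)).astype(np.uint8)
v,u=np.nonzero(g); W=wwN(p,np.c_[u,v],.003)
W=W[np.hypot(W[:,0]-.52,W[:,1]-.3)<.1]
r=cv2.minAreaRect(W[:,:2].astype(np.float32)); print('mat',r)
s=ctrl.get_state(); print(s['eef_pos'],'psi',psi())
c=np.array(cv2.minAreaRect(Q)[0]); print('shift to key',rel(*(c-s['eef_pos'][:2])))
E
python3 key.py
```

```text
522 0.0869714968104939 ((0.526249885559082, 0.31253135204315186), (0.01112829614430666, 0.048277173191308975), 57.54435348510742) [0.5254 0.3128]
paddle dir deg -31.939814
mat ((0.0, 0.0), (0.0, 0.0), 0.0)
[0.499  0.2897 0.2313] psi 135.28724726049833
shift to key [-0.0033  0.0354 -0.    ]
```

```bash
python3 -m inch '[[0,-0.003,0.020,0,-7],[0,-0.003,0.035,0.02,-13],[0,-0.003,0.035,0.05,-13],[0,-0.003,0.035,0.08,-13],[0,-0.003,0.035,0.08,-13]]'
sed -i 's/hsv\[:,:,0\]<80)&(hsv\[:,:,1\]>150)/hsv[:,:,0]<85)\&(hsv[:,:,1]>110)/' key.py
python3 key.py
python3 - <<'E'
from h import *
p=wrist(); save(p,'w2')
E
```

```text
time: 5.3
eef_pos: [0.5216, 0.3111, 0.1439]
tcp_rot: [0.273, 0.962, -0.004, -0.005]
contact_force: [-1.8, -0.5, -1.0]
opening: 1.004
finger_force: 0.0
986 0.08694047626832001 ((0.5266834497451782, 0.31254830956459045), (0.011026158928871155, 0.04944930225610733), 57.28883743286133) [0.5256 0.3132]
paddle dir deg -32.55048
mat ((0.5156477093696594, 0.2982168197631836), (0.11809538304805756, 0.11836434155702591), 73.1265640258789)
[0.523  0.3117 0.1472] psi 148.3486989377867
shift to key [-0.0027  0.0026 -0.    ]
```

View pics/w2.png

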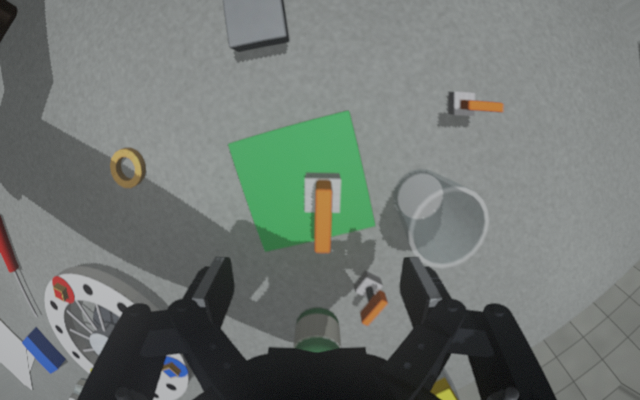

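The picture is clear: the key is centred between the fingers at (323,215), with the beaker off to the right. Descending now and gripping.

```bash
python3 -m inch '[[0.4,0,0.001,0,0],[0.4,-0.001,0.001,0.03,0],[0.4,-0.001,0.001,0.06,0],[0.4,-0.001,0.001,0.085,0],[0.4,-0.001,0.001,0.098,0]]' 
python3 -m inch '[[0.5,0,0,0,0],[0.7,0,0,0,0],[1,0,0,0,0],[1,0,0,0,0],[1,0,0,0,0]]' 60
python3 -m inch '[[1,0,0,0,0],[1,0,0,0,0],[1,0,0,0,0],[1,0,0,0,0],[1,0,0,0,0]]' 60
```

```text
time: 5.82
eef_pos: [0.527, 0.313, 0.0529]
tcp_rot: [0.272, 0.962, -0.0, -0.0]
contact_force: [-0.6, -0.6, 0.1]
opening: 0.604
finger_force: 0.0
time: 6.23
eef_pos: [0.529, 0.3138, 0.0562]
tcp_rot: [0.272, 0.962, 0.002, 0.002]
contact_force: [0.7, -0.5, 4.3]
opening: 0.129
finger_force: 60.5
time: 6.65
eef_pos: [0.529, 0.3138, 0.0562]
tcp_rot: [0.272, 0.962, 0.001, 0.002]
contact_force: [0.0, -0.1, 6.3]
opening: 0.131
finger_force: 60.9
```

```bash
python3 -m inch '[[1,0,0,-0.01,0],[1,0,0,-0.04,0],[1,0,0,-0.08,0],[1,0,0,-0.12,0],[1,0,0,-0.14,0]]' 
python3 -m inch '[[1,-0.010,-0.015,0,0],[1,-0.03,-0.047,0,0],[1,-0.052,-0.081,0,0],[1,-0.074,-0.115,0,0],[1,-0.096,-0.15,0,0]]' 
python3 -m inch '[[1,-0.020,-0.031,0,0],[1,-0.042,-0.066,0,0],[1,-0.064,-0.1,0,0],[1,-0.085,-0.133,0,0],[1,-0.1,-0.156,0,0]]' 
python3 -m inch '[[1,0,0,0,0],[1,0,0,0,0],[1,0,0,0,0]]'
python3 - <<'E'
from h import *
np.set_printoptions(precision=4,suppress=True)
p=wrist(); save(p,'w3')
for q in ['red_nipple','yellow_nipple','blue_nipple','wheel']:
    for r in ctrl.tip_of(q,p)[:2]: print(q,round(r['score'],2),np.round(r['at'],1),ww(p,*r['at'],z=.045))
s=ctrl.get_state(); print(s['eef_pos'],s['qpos'],psi())
E
```

```text
time: 7.07
eef_pos: [0.5286, 0.3138, 0.1993]
tcp_rot: [0.272, 0.962, 0.002, 0.003]
contact_force: [1.7, 0.1, -0.5]
opening: 0.13
finger_force: 60.0
time: 7.48
eef_pos: [0.5292, 0.1337, 0.1933]
tcp_rot: [0.272, 0.962, -0.0, -0.0]
contact_force: [1.0, -0.0, -2.7]
opening: 0.131
finger_force: 59.8
time: 7.9
eef_pos: [0.5327, -0.0531, 0.1934]
tcp_rot: [0.273, 0.962, -0.0, -0.0]
contact_force: [0.6, 1.1, -2.1]
opening: 0.134
finger_force: 59.9
time: 8.15
eef_pos: [0.5331, -0.0498, 0.1931]
tcp_rot: [0.272, 0.962, 0.0, -0.001]
contact_force: [-0.2, 0.3, -1.7]
opening: 0.131
finger_force: 59.9
red_nipple 0.72 [276.6 112.1] [ 0.4545 -0.0462  0.045 ]
red_nipple 0.54 [136.7 130.4] [ 0.3831 -0.1807  0.045 ]
yellow_nipple 0.78 [269.6 277.2] [ 0.5992 -0.1534  0.045 ]
yellow_nipple 0.5 [315.1 219.9] [ 0.5657 -0.0725  0.045 ]
blue_nipple 0.78 [420.3 217. ] [0.622  0.0235 0.045 ]
wheel 0.74 [324.1 192.7] [ 0.5455 -0.0496  0.045 ]
[ 0.5336 -0.0491  0.1933] [-0.2812  0.0145  1.9539  0.0001  1.1735 -1.3024] 148.50699974799986
```

View pics/w3.png

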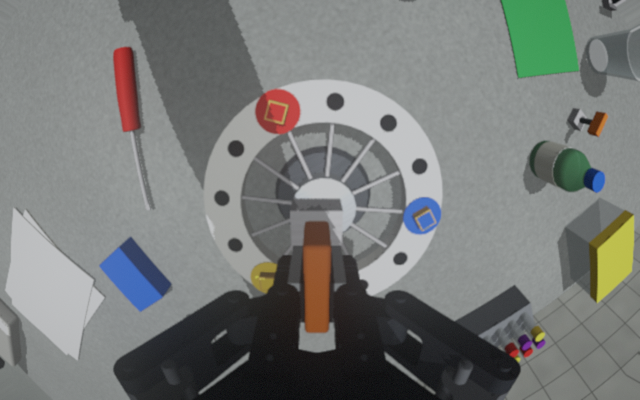

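Red at (277,112) with its square head clearly visible, blue at (420,217), and yellow half hidden behind the gripper at (268,275). Next I'll measure red's centre and flats, plus where the key sits in the hand.

```bash
cat > nip.py <<'E'
import sys
from h import *
np.set_printoptions(precision=4,suppress=True)
col,gx,gy=sys.argv[1],float(sys.argv[2]),float(sys.argv[3])
p=wrist(); px=p['pixels']; v,u=np.mgrid[0:400,0:640]; uv=np.c_[u.ravel(),v.ravel()].astype(float)
W=wwN(p,uv,.045)[:,:2]; near=np.hypot(W[:,0]-gx,W[:,1]-gy)<.045
hsv=cv2.cvtColor(px,cv2.COLOR_RGB2HSV).reshape(-1,3).astype(int); H,S=hsv[:,0],hsv[:,1]
disc=near&(S>110)&{'red':(H<8)|(H>172),'yellow':(H>24)&(H<34)}[col]
c,r=cv2.minEnclosingCircle(cv2.convexHull(W[disc].astype(np.float32))); print('disc',np.round(c,4),round(r,4),disc.sum())
m=(disc.reshape(400,640)*255).astype(np.uint8)
n,l,st,ce=cv2.connectedComponentsWithStats(m); print(st[1:][st[1:,4]>15],ce[1:][st[1:,4]>15])
s=ctrl.get_state(); print('tcp',s['eef_pos'],'psi',psi(),'q6',s['qpos'][5])
ys,xs=np.nonzero(near.reshape(400,640)); a=slice(ys.min(),ys.max()+1); b=slice(xs.min(),xs.max()+1)
k=max(1,int(480/max(ys.ptp() if hasattr(ys,'ptp') else np.ptp(ys),np.ptp(xs))))
save(p,sys.argv[4],(xs.min(),ys.min(),xs.max(),ys.max()),k); print('crop',xs.min(),ys.min(),k)
np.savez('last_'+col,uv=uv[near],W57=wwN(p,uv,.057)[near][:,:2],rgb=px.reshape(-1,3)[near],hsv=hsv[near])
# brass: near the disc centre, not the disc colour
W7=wwN(p,uv,.057)[:,:2]; h=(np.hypot(*(W7-c).T)<.0145)&near&~disc
if h.sum()>10: 
    rr=cv2.minAreaRect(W7[h].astype(np.float32)); print('head rect',rr,h.sum())
# key in hand
o=(H>5)&(H<18)&(S>150)&(hsv[:,2]>60); P=np.array([ww(p,x,y) for x,y in uv[o]]); t,Rt=p['T']
L=(P-t)@Rt; k=(np.abs(L[:,0])<.04)&(np.abs(L[:,1])<.02); L=L[k]; print('key orange tool z quantiles',np.quantile(L[:,2],[.05,.5,.95]))
T=L[L[:,2]<np.quantile(L[:,2],.02)+.003]; print('top: x range',np.quantile(T[:,0],[0.01,.99]),'y',np.quantile(T[:,1],[.01,.99]),len(T))
E
python3 nip.py red 0.4545 -0.0462 red1
```

```text
disc [ 0.4541 -0.0457] 0.0214 1305
[[ 255   89   44   45 1072]
 [ 266  103   18   18  233]] [[277.2593 110.6054]
 [274.5536 111.7082]]
tcp [ 0.5336 -0.0492  0.1933] psi 148.497990599418 q6 -1.3024637639380177
crop 230 65 5
head rect ((0.4541928768157959, -0.045215923339128494), (0.019360117614269257, 0.01981484144926071), 42.97140121459961) 223
key orange tool z quantiles [-0.0316 -0.0308 -0.0298]
top: x range [-0.0222  0.0248] y [-0.0065  0.0042] 2113
```

View pics/red1.png

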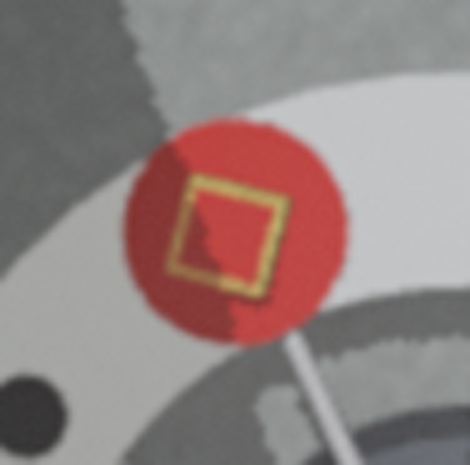

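Run:
```python
from h import *
np.set_printoptions(precision=4,suppress=True)
p=wrist()
c=np.array([[190,175],[290,198],[265,300],[168,272]])/5+[230,65]
W=wwN(p,c,.057)[:,:2]; print(W,W.mean(0))
d=np.roll(W,-1,0)-W; print(np.degrees(np.arctan2(d[:,1],d[:,0]))%90,np.hypot(*d.T))
z=np.load('last_red.npz'); h=z['hsv']; W7=z['W57']
b=(h[:,0]>12)&(h[:,0]<32)&(h[:,1]>80)&(np.hypot(W7[:,0]-.4542,W7[:,1]+.0455)<.015)
print(cv2.minAreaRect(W7[b].astype(np.float32)),b.sum())
# orient of key
hs=cv2.cvtColor(p['pixels'],cv2.COLOR_RGB2HSV); v,u=np.nonzero((hs[:,:,0]>5)&(hs[:,:,0]<18)&(hs[:,:,1]>150)&(hs[:,:,2]>60))
P=np.array([ww(p,x,y) for x,y in zip(u,v)]);t,Rt=p['T'];L=(P-t)@Rt;L=L[(abs(L[:,0])<.04)&(abs(L[:,1])<.02)][:,:2]
print(cv2.minAreaRect(L.astype(np.float32)))
```

```text
[[ 0.4418 -0.0449]
 [ 0.4551 -0.032 ]
 [ 0.4683 -0.0457]
 [ 0.4545 -0.0579]] [ 0.4549 -0.0451]
[44.0979 43.9968 41.1235 44.3821] [0.0185 0.0191 0.0184 0.0181]
((0.45425665378570557, -0.045144982635974884), (0.018701395019888878, 0.01891787350177765), 42.91205596923828) 147
((0.001163426786661148, -0.0013084891252219677), (0.04860309883952141, 0.011616108007729053), 0.39266517758369446)
```

```bash
python3 -m inch '[[1,0.02,-0.011,0,4],[1,0.05,-0.027,0,10],[1,0.0684,-0.0373,0,15.5],[1,0.0684,-0.0373,0.03,15.5],[1,0.0684,-0.0373,0.06,15.5]]' 
python3 -m inch '[[1,0,0,0.005,0],[1,0,0,0.01,0],[1,0,0,0.01,0],[1,0,0,0.01,0],[1,0,0,0.01,0]]'
python3 - <<'E'
from h import *
np.set_printoptions(precision=4,suppress=True)
s=ctrl.get_state(); print(s['eef_pos'],psi(),s['qpos'],s['contact_force'],s['wrist_torque'])
print('to go',rel(.4557-s['eef_pos'][0],-.0452-s['eef_pos'][1],s))
p=wrist(); 
save(p,'w4',(180,100,480,340),2)
E
```

```text
time: 8.92
eef_pos: [0.4571, -0.0463, 0.1354]
tcp_rot: [0.399, 0.917, 0.0, 0.004]
contact_force: [0.7, -0.5, -3.3]
opening: 0.132
finger_force: 59.9
time: 9.33
eef_pos: [0.4573, -0.0466, 0.125]
tcp_rot: [0.399, 0.917, 0.0, 0.002]
contact_force: [-0.2, -0.7, -1.5]
opening: 0.132
finger_force: 59.7
[ 0.4573 -0.0466  0.125 ] 132.91416949407724 [-0.3228 -0.0806  2.1821  0.      1.0371 -1.0718] [-0.2377 -0.7148 -1.4724] [-0.0292 -0.0391 -0.0155]
to go [ 0.0021 -0.0002 -0.    ]
```

View pics/w4.png

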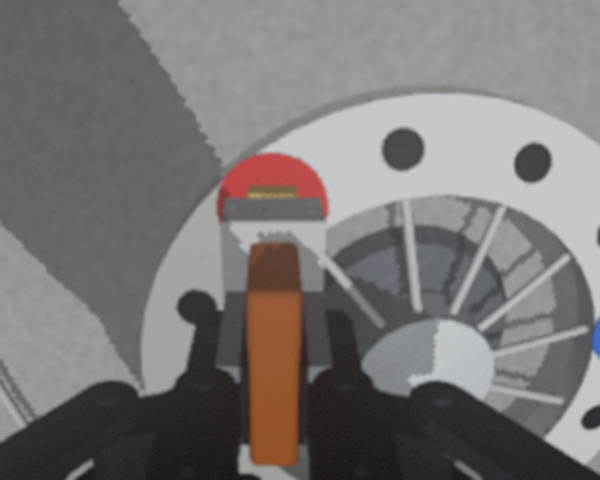

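The key sits square over the red head: head edges at columns 247–297 and socket at 220–325, both centred on 272. Next, a 2 mm shift in x and a gentle descent.

```bash
python3 -m inch '[[1,0.002,0,0.004,0],[1,0.002,0,0.008,0],[1,0.002,0,0.010,0],[1,0.002,0,0.012,0],[1,0.002,0,0.012,0]]' 
python3 -m inch '[[1,0,0,0.001,0],[1,0,0,0.002,0],[1,0,0,0.003,0],[1,0,0,0.004,0],[1,0,0,0.004,0]]'
python3 -m inch '[[1,0,0,0.001,0],[1,0,0,0.002,0],[1,0,0,0.002,0],[1,0,0,0.002,0]]'
```

```text
time: 9.8
eef_pos: [0.454, -0.0446, 0.1107]
tcp_rot: [0.4, 0.917, -0.0, -0.001]
contact_force: [0.0, -0.3, -1.7]
opening: 0.127
finger_force: 59.7
time: 10.22
eef_pos: [0.4544, -0.0447, 0.1071]
tcp_rot: [0.4, 0.917, -0.0, -0.0]
contact_force: [-0.3, 0.0, -1.7]
opening: 0.128
finger_force: 59.7
time: 10.55
eef_pos: [0.4544, -0.0447, 0.1053]
tcp_rot: [0.4, 0.917, 0.0, -0.0]
contact_force: [-0.1, 0.0, -1.0]
opening: 0.128
finger_force: 59.7
```

```bash
python3 -m inch '[[1,0,0,0.001,0],[1,0,0,0.002,0],[1,0,0,0.003,0],[1,0,0,0.003,0]]'
python3 -m inch '[[1,0,0,0.001,0],[1,0,0,0.002,0],[1,0,0,0.002,0],[1,0,0,0.002,0]]'
```

```text
time: 10.88
eef_pos: [0.4543, -0.0447, 0.102]
tcp_rot: [0.4, 0.917, -0.0, -0.0]
contact_force: [-0.4, -0.6, -1.4]
opening: 0.133
finger_force: 59.7
time: 11.22
eef_pos: [0.4544, -0.0447, 0.1002]
tcp_rot: [0.4, 0.917, -0.0, -0.0]
contact_force: [-0.5, -0.5, -2.2]
opening: 0.13
finger_force: 59.7
```

```bash
for i in 1 2; do python3 -m inch '[[1,0,0,0,6],[1,0,0,0,13],[1,0,0,0,20],[1,0,0,0,27],[1,0,0,0,34]]' ; done
python3 -m inch '[[1,0,0,0,7],[1,0,0,0,14],[1,0,0,0,21],[1,0,0,0,28],[1,0,0,0,32]]'
python3 -m inch '[[1,0,0,0,1],[1,0,0,0,2],[1,0,0,0,3],[1,0,0,0,3]]'
python3 -c "
from h import *
print(psi(),ctrl.get_state()['wrist_torque'],ctrl.get_state()['qpos'][5])"
```

```text
time: 11.63
eef_pos: [0.4551, -0.0449, 0.1006]
tcp_rot: [0.652, 0.758, 0.0, 0.001]
contact_force: [-0.1, -1.1, -2.3]
opening: 0.13
finger_force: 59.7
time: 12.05
eef_pos: [0.455, -0.045, 0.1006]
tcp_rot: [0.845, 0.534, 0.0, 0.001]
contact_force: [0.8, -0.9, -3.0]
opening: 0.133
finger_force: 59.7
time: 12.47
eef_pos: [0.4549, -0.0451, 0.1005]
tcp_rot: [0.96, 0.281, 0.0, 0.001]
contact_force: [1.4, -1.3, -2.3]
opening: 0.133
finger_force: 59.7
time: 12.8
eef_pos: [0.4548, -0.0451, 0.1006]
tcp_rot: [0.966, 0.258, 0.0, 0.001]
contact_force: [1.1, -2.0, -1.2]
opening: 0.133
finger_force: 59.9
29.914705783797864 [-0.36788168 -0.23363091  0.10210186] 0.727981723641049
```

```bash
python3 -m inch '[[1,0,0,0,-6],[1,0,0,0,-12],[1,0,0,0,-12]]'
python3 -m inch '[[1,0,0,-0.004,0],[1,0,0,-0.010,0],[1,0,0,-0.02,0],[1,0,0,-0.05,0],[1,0,0,-0.09,0]]'
python3 -m inch '[[1,-0.009,0.038,0,0],[1,-0.018,0.076,0,0],[1,-0.027,0.114,0,0],[1,-0.036,0.15,0,0],[1,-0.0405,0.172,0,0]]'
python3 -m inch '[[1,0,0,0,0],[1,0,0,0,0],[1,0,0,0,0],[1,0,0,0,0]]'
python3 nip.py yellow 0.60 -0.147 yel1
python3 - <<'E'
from h import *
z=np.load('last_yellow.npz')
p=wrist(); save(p,'w5')
v,u=np.mgrid[0:400,0:640]; uv=np.c_[u.ravel(),v.ravel()].astype(float); W7=wwN(p,uv,.057)[:,:2]
h=cv2.cvtColor(p['pixels'],cv2.COLOR_RGB2HSV).reshape(-1,3)
b=(h[:,0]>12)&(h[:,0]<32)&(h[:,1]>80)&(np.hypot(W7[:,0]-.4545,W7[:,1]+.0448)<.015)
print('red',b.sum(),cv2.minAreaRect(W7[b].astype(np.float32)) if b.sum()>5 else '')
E
```

```text
time: 13.05
eef_pos: [0.4542, -0.0444, 0.1002]
tcp_rot: [0.934, 0.358, -0.0, -0.001]
contact_force: [0.2, 0.4, -2.3]
opening: 0.131
finger_force: 59.8
time: 13.47
eef_pos: [0.4519, -0.0438, 0.1887]
tcp_rot: [0.934, 0.357, -0.003, -0.003]
contact_force: [1.1, 0.8, -2.3]
opening: 0.127
finger_force: 59.7
time: 13.88
eef_pos: [0.5406, -0.203, 0.192]
tcp_rot: [0.934, 0.356, 0.001, 0.001]
contact_force: [0.8, -0.1, -1.3]
opening: 0.131
finger_force: 59.9
time: 14.22
eef_pos: [0.5387, -0.1986, 0.1905]
tcp_rot: [0.934, 0.358, -0.0, -0.0]
contact_force: [0.7, -0.3, -1.1]
opening: 0.132
finger_force: 59.9
disc [ 0.5994 -0.1552] 0.0211 1462
[[ 303   83   46   44 1462]] [[325.816  104.4193]]
tcp [ 0.5387 -0.1985  0.1905] psi 41.95311112157722 q6 0.30863413877422796
crop 271 50 4
head rect ((0.5988625288009644, -0.15491874516010284), (0.01745615527033806, 0.01780293509364128), 59.58013153076172) 88
key orange tool z quantiles [-0.0316 -0.0307 -0.0297]
top: x range [-0.0236  0.0234] y [-0.0054  0.0054] 2138
red 105 ((0.4543507397174835, -0.04573525860905647), (0.018636062741279602, 0.01939881406724453), 46.58085632324219)
```

View pics/w5.png

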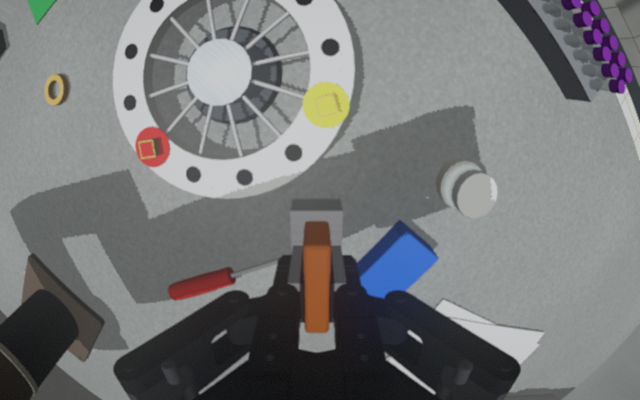

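View pics/yel1.png

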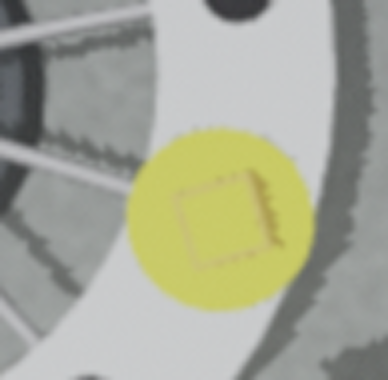

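Red's square is seen at about 46.6° mod 90, where it was 43° before, which fits a quarter turn of about 86°. Yellow's disc is at (326,104), with a faint square outline in it, corners at crop (175,192), (248,170), (272,245) and (195,270).

Run:
```python
from h import *
np.set_printoptions(precision=4,suppress=True)
p=wrist()
c=np.array([[175,192],[248,170],[272,245],[195,270]])/4+[271,50]
W=wwN(p,c,.057)[:,:2]; print(W,W.mean(0))
d=np.roll(W,-1,0)-W; print(np.degrees(np.arctan2(d[:,1],d[:,0]))%90,np.hypot(*d.T))
s=ctrl.get_state(); 
for t in [(.599,-.155)]: print('tool shift',rel(t[0]-s['eef_pos'][0],t[1]-s['eef_pos'][1],s))
```

```text
[[ 0.5972 -0.1437]
 [ 0.6116 -0.1522]
 [ 0.6028 -0.1674]
 [ 0.5872 -0.1586]] [ 0.5997 -0.1555]
[59.3596 60.0132 60.6491 56.212 ] [0.0167 0.0176 0.0179 0.018 ]
tool shift [0.0739 0.0077 0.    ]
```

```bash
python3 -m inch '[[1,0.025,0.003,0,-7],[1,0.055,0.006,0,-14],[1,0.074,0.008,0,-21],[1,0.074,0.008,0,-28],[1,0.074,0.008,0,-35]]' >/dev/null
python3 -m inch '[[1,0,0,0,-7],[1,0,0,0,-14],[1,0,0,0,-21],[1,0,0,0,-28],[1,0,0,0,-35]]' >/dev/null
python3 -m inch '[[1,0,0,0.01,-7],[1,0,0,0.02,-14],[1,0,0,0.03,-21],[1,0,0,0.045,-28],[1,0,0,0.06,-35]]' >/dev/null
python3 -m inch '[[1,0,0,0.005,-2.5],[1,0,0,0.007,-2.5],[1,0,0,0.007,-2.5],[1,0,0,0.007,-2.5],[1,0,0,0.007,-2.5]]'
python3 - <<'E'
from h import *
np.set_printoptions(precision=4,suppress=True)
s=ctrl.get_state(); print(s['eef_pos'],psi(),s['qpos'][[0,5]])
print('to go',rel(.5994-s['eef_pos'][0],-.1552-s['eef_pos'][1],s))
p=wrist(); 
save(p,'w6',(180,100,480,340),2)
E
```

```text
time: 16.03
eef_pos: [0.6002, -0.1564, 0.1245]
tcp_rot: [0.264, 0.964, -0.0, 0.001]
contact_force: [0.2, 0.1, -1.0]
opening: 0.13
finger_force: 59.9
[ 0.6002 -0.1564  0.1245] 149.3699410881978 [-0.4183 -1.4545]
to go [ 0.0013  0.0006 -0.    ]
```

View pics/w6.png

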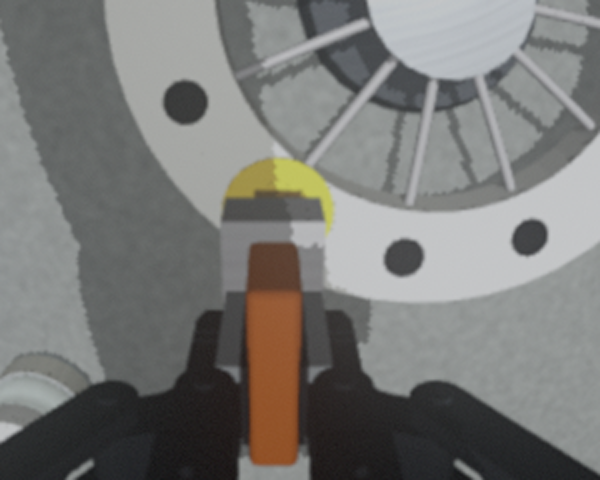

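Here the yellow head (253–303) and its disc (223–334) are centred on column 278, against 272 for the socket. I'll shift about 2 mm in tool y and 1.3 mm in x, then feel down.

```bash
python3 -m inch '[[1,0.0013,0.0018,0.004,0],[1,0.0013,0.0018,0.008,0],[1,0.0013,0.0018,0.010,0],[1,0.0013,0.0018,0.012,0],[1,0.0013,0.0018,0.012,0]]' 
python3 -m inch '[[1,0,0,0.001,0],[1,0,0,0.002,0],[1,0,0,0.003,0],[1,0,0,0.004,0],[1,0,0,0.004,0]]'
python3 -m inch '[[1,0,0,0.001,0],[1,0,0,0.002,0],[1,0,0,0.002,0],[1,0,0,0.002,0]]'
```

```text
time: 16.5
eef_pos: [0.599, -0.1539, 0.1104]
tcp_rot: [0.264, 0.965, 0.0, -0.001]
contact_force: [-0.8, -0.7, -0.8]
opening: 0.13
finger_force: 59.9
time: 16.92
eef_pos: [0.5993, -0.1541, 0.1071]
tcp_rot: [0.264, 0.965, 0.0, -0.0]
contact_force: [-0.6, 0.3, -2.6]
opening: 0.131
finger_force: 59.9
time: 17.25
eef_pos: [0.5994, -0.1541, 0.1052]
tcp_rot: [0.264, 0.965, 0.0, -0.0]
contact_force: [-0.4, -0.3, -1.6]
opening: 0.129
finger_force: 59.9
```

Free at an underside height of about 52 mm, so it is sliding on. I'll go the remaining 5 mm and turn in two stages.

```bash
python3 -m inch '[[1,0,0,0.001,0],[1,0,0,0.002,0],[1,0,0,0.003,0],[1,0,0,0.003,0]]'
python3 -m inch '[[1,0,0,0.001,0],[1,0,0,0.002,0],[1,0,0,0.002,0],[1,0,0,0.002,0]]'
python3 -m inch '[[1,0,0,0,6],[1,0,0,0,12],[1,0,0,0,18],[1,0,0,0,23],[1,0,0,0,23]]'
python3 -c "
from h import *
print(psi(),ctrl.get_state()['wrist_torque'],ctrl.get_state()['qpos'][5])"
```

```text
time: 17.58
eef_pos: [0.5992, -0.154, 0.102]
tcp_rot: [0.264, 0.965, 0.0, -0.0]
contact_force: [-0.2, 0.3, -1.6]
opening: 0.13
finger_force: 59.9
time: 17.92
eef_pos: [0.5994, -0.1541, 0.1002]
tcp_rot: [0.264, 0.965, 0.0, -0.0]
contact_force: [-0.3, 0.3, -1.8]
opening: 0.126
finger_force: 59.9
time: 18.33
eef_pos: [0.6002, -0.1544, 0.1007]
tcp_rot: [0.451, 0.892, 0.0, 0.001]
contact_force: [1.6, -0.1, -2.7]
opening: 0.133
finger_force: 59.8
126.32893651262529 [-0.02211576 -0.35757387  0.02670926] -1.0495285162879315
```

```bash
for i in 1 2 3 4; do python3 -m inch '[[1,0,0,0,7],[1,0,0,0,14],[1,0,0,0,21],[1,0,0,0,28],[1,0,0,0,35]]' | sed -n 2,4p; done
python3 -m inch '[[1,0,0,0,7],[1,0,0,0,14],[1,0,0,0,21],[1,0,0,0,28],[1,0,0,0,30]]'
python3 -m inch '[[1,0,0,0,0],[1,0,0,0,0]]'
python3 -c "
from h import *
print(psi(),ctrl.get_state()['wrist_torque'],ctrl.get_state()['qpos'][5])"
```

```text
eef_pos: [0.6001, -0.1545, 0.1006]
tcp_rot: [0.699, 0.715, 0.0, 0.001]
contact_force: [1.2, -1.5, -2.1]
eef_pos: [0.6, -0.1547, 0.1006]
tcp_rot: [0.882, 0.471, 0.0, 0.001]
contact_force: [0.7, -1.3, -2.4]
eef_pos: [0.5998, -0.1547, 0.1006]
tcp_rot: [0.983, 0.184, 0.0, 0.001]
contact_force: [0.9, -1.0, -1.6]
eef_pos: [0.5996, -0.1546, 0.1006]
tcp_rot: [0.993, -0.12, 0.0, 0.001]
contact_force: [1.2, -1.4, -1.2]
time: 20.42
eef_pos: [0.5995, -0.1545, 0.1006]
tcp_rot: [0.928, -0.372, 0.0, 0.0]
contact_force: [-0.1, -0.1, -2.1]
opening: 0.132
finger_force: 59.9
time: 20.58
eef_pos: [0.5995, -0.1545, 0.1006]
tcp_rot: [0.929, -0.37, 0.0, 0.0]
contact_force: [0.0, -0.9, -1.1]
opening: 0.133
finger_force: 59.9
-43.43229975383854 [-0.29440093 -0.03812766  0.12784058] 1.9136199697640193
```

```bash
python3 -m inch '[[1,0,0,0,-6],[1,0,0,0,-12],[1,0,0,0,-12]]'
python3 -m inch '[[1,0,0,-0.004,0],[1,0,0,-0.010,0],[1,0,0,-0.02,0],[1,0,0,-0.05,0],[1,0,0,-0.09,0]]'
python3 -m inch '[[1,-0.03,0,0,0],[1,-0.06,0,0,0],[1,-0.08,0,0,0],[1,-0.08,0,0,0],[1,-0.08,0,0,0]]'
python3 nip.py yellow 0.5994 -0.155 yel2
```

```text
time: 20.83
eef_pos: [0.5992, -0.1539, 0.1001]
tcp_rot: [0.963, -0.271, -0.0, -0.0]
contact_force: [-0.1, 0.3, -1.8]
opening: 0.131
finger_force: 59.9
time: 21.25
eef_pos: [0.597, -0.153, 0.1879]
tcp_rot: [0.962, -0.273, -0.004, -0.001]
contact_force: [-1.4, -0.4, -2.0]
opening: 0.127
finger_force: 59.7
time: 21.67
eef_pos: [0.531, -0.1118, 0.1916]
tcp_rot: [0.962, -0.272, 0.001, 0.0]
contact_force: [0.5, 0.4, -2.4]
opening: 0.132
finger_force: 59.8
disc [ 0.5991 -0.1553] 0.0213 1351
[[ 295   76   45   44 1114]
 [ 309   90   17   17  237]] [[317.0386  97.6041]
 [316.8101  98.    ]]
tcp [ 0.5318 -0.1123  0.1916] psi -31.610388070437086 q6 1.7276217283667068
crop 269 51 5
head rect ((0.5993528962135315, -0.15525497496128082), (0.019250066950917244, 0.019427426159381866), 63.36581039428711) 233
key orange tool z quantiles [-0.0318 -0.0309 -0.0298]
top: x range [-0.0229  0.0241] y [-0.0041  0.0067] 2122
```

View pics/yel2.png

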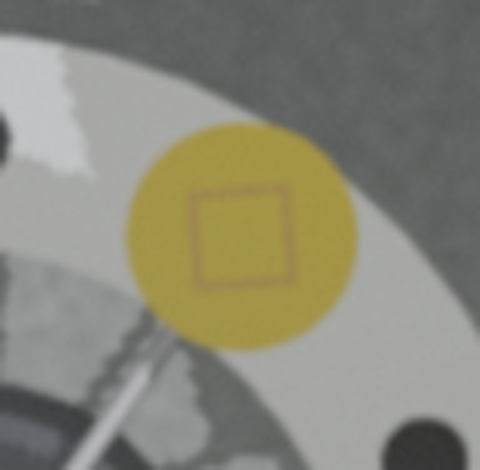

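Yellow now reads about 63° mod 90 (59.5° before), which fits a half turn of about 176°. Now back to the mat.

```bash
python3 -m inch '[[1,-0.0150,-0.022,0,0],[1,-0.037,-0.055,0,0],[1,-0.060,-0.089,0,0],[1,-0.083,-0.123,0,0],[1,-0.106,-0.157,0,0]]'|sed -n 2p
python3 -m inch '[[1,-0.023,-0.034,0,0],[1,-0.046,-0.068,0,0],[1,-0.069,-0.102,0,0],[1,-0.092,-0.137,0,0],[1,-0.110,-0.163,0,0]]'|sed -n 2p
python3 -m inch '[[1,-0.013,-0.021,0,0],[1,-0.013,-0.021,0.03,0],[1,-0.013,-0.021,0.06,0],[1,-0.013,-0.021,0.09,0],[1,-0.013,-0.021,0.11,0]]'
python3 -m inch '[[1,0,0,0.004,0],[1,0,0,0.008,0],[1,0,0,0.01,0],[1,0,0,0.01,0],[1,0,0,0.01,0]]'
python3 - <<'E'
from h import *
s=ctrl.get_state(); print(s['eef_pos'],psi(),s['qpos'],rel(.5156-s['eef_pos'][0],.2982-s['eef_pos'][1],s),s['contact_force'])
p=ctrl.read_camera('top')
hsv=cv2.cvtColor(p['pixels'],cv2.COLOR_RGB2HSV); 
for r in ctrl.tip_of('mat',p)[:1]+ctrl.tip_of('key',p)[:3]: print(r['at'],w(p,*r['at']))
E
```

```text
eef_pos: [0.5243, 0.0783, 0.1911]
eef_pos: [0.5158, 0.2767, 0.191]
time: 22.97
eef_pos: [0.5147, 0.2982, 0.0774]
tcp_rot: [0.962, -0.272, -0.001, 0.001]
contact_force: [-0.6, -0.4, -2.1]
opening: 0.132
finger_force: 59.9
time: 23.38
eef_pos: [0.5164, 0.2987, 0.0723]
tcp_rot: [0.962, -0.272, 0.001, -0.001]
contact_force: [0.0, -0.7, -2.7]
opening: 0.133
finger_force: 59.9
[0.51644063 0.29866277 0.07229264] -31.61232421599261 [ 3.54373766e-01  2.93389762e-01  1.88288414e+00 -7.07669056e-06
  9.61826561e-01  2.47691031e+00] [-4.73316641e-04  8.34728985e-04 -3.31318021e-06] [ 0.02401925 -0.70717547 -2.67677218]
[217.0, 208.6] [0.4924099  0.23129734 0.3302939 ]
[221.0, 160.3] [0.64609085 0.29508941 0.01506657]
[151.9, 208.5] [0.4884965  0.33278638 0.36646794]
[466.1, 163.9] [ 0.63380264 -0.30591695  0.03797706]
```

Down 13 mm, then feel for the mat.

```bash
python3 -m inch '[[1,0,0,0.004,0],[1,0,0,0.008,0],[1,0,0,0.012,0],[1,0,0,0.013,0],[1,0,0,0.013,0]]' | sed -n 2,4p
python3 -m inch '[[1,0,0,0.001,0],[1,0,0,0.002,0],[1,0,0,0.002,0]]' | sed -n 2,4p
python3 -m inch '[[1,0,0,0.001,0],[1,0,0,0.001,0],[1,0,0,0.001,0]]' | sed -n 2,4p
```

```text
eef_pos: [0.5145, 0.2981, 0.0566]
tcp_rot: [0.962, -0.272, -0.0, 0.0]
contact_force: [0.3, -0.1, -2.0]
eef_pos: [0.5151, 0.2983, 0.0563]
tcp_rot: [0.962, -0.272, -0.0, 0.0]
contact_force: [-2.1, -1.1, 4.0]
eef_pos: [0.5152, 0.2984, 0.0562]
tcp_rot: [0.962, -0.272, -0.0, 0.0]
contact_force: [-3.7, -2.2, 8.0]
```

```bash
python3 -m inch '[[1,0,0,-0.001,0],[0.8,0,0,-0.001,0],[0.75,0,0,-0.001,0],[0.6,0,0,-0.001,0],[0.5,0,0,-0.001,0]]' 20
python3 -m inch '[[0.4,0,0,-0.001,0],[0.4,0,0,-0.001,0],[0.4,0,0,-0.02,0],[0.4,0,0,-0.05,0],[0.4,0,0,-0.08,0]]' 
python3 -m inch '[[0.4,0,0,-0.03,0],[0.4,0,0,-0.06,0],[0.4,0,0,-0.06,0],[0.4,0,0,-0.06,0],[0.4,0,0,-0.06,0]]'
sed -i 's/-.528/-.515/;s/-.31)<.04/-.298)<.05/' key.py; python3 key.py
python3 - <<'E'
from h import *
p=ctrl.read_camera('side'); save(p,'end'); P=ctrl.tip_of('key',p); print([(r['at'],w(p,*r['at'])) for r in P[:3]])
E
```

```text
time: 24.87
eef_pos: [0.5149, 0.2982, 0.0551]
tcp_rot: [0.962, -0.272, 0.0, -0.0]
contact_force: [0.1, -0.2, -0.2]
opening: 0.494
finger_force: 0.0
time: 25.28
eef_pos: [0.5138, 0.2978, 0.1347]
tcp_rot: [0.962, -0.272, -0.001, 0.001]
contact_force: [0.9, 0.4, 0.4]
opening: 0.599
finger_force: 0.0
time: 25.7
eef_pos: [0.5145, 0.2981, 0.1947]
tcp_rot: [0.962, -0.272, -0.0, 0.0]
contact_force: [0.1, 0.0, -0.5]
opening: 0.6
finger_force: 0.0
380 0.08701555535226785 ((0.5155919194221497, 0.2971954345703125), (0.009655477479100227, 0.0472400076687336), 58.64690017700195) [0.5123 0.2987]
paddle dir deg 147.71385
mat ((0.5160574913024902, 0.2974632978439331), (0.11762022972106934, 0.11776236444711685), 73.06981658935547)
[0.514  0.2979 0.1936] psi -31.60221166852574
shift to key [ 0.0017 -0.0003 -0.    ]
[([265.7, 287.2], array([0.5026349 , 0.30390337, 0.02532698])), ([219.6, 259.1], array([0.64032188, 0.30752539, 0.01518867])), ([203.5, 345.9], array([0.52272529, 0.47683608, 0.01445069]))]
```

View pics/end.png

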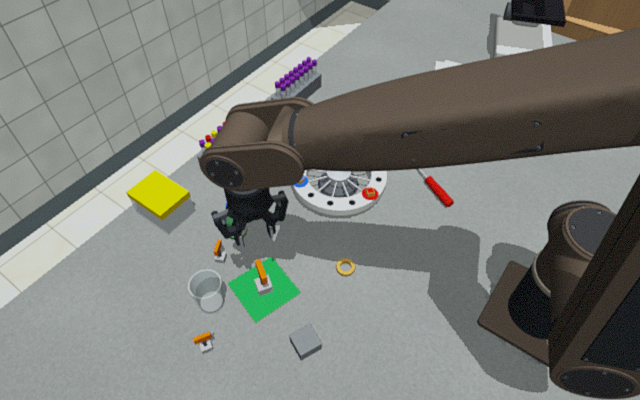

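The key stands upright at the mat's middle (263,278), top at 87 mm, released, and every other item in view is where it was. Handing in.

```bash
python3 -c "
from plant import ctrl
print(ctrl.sign_off())"
```

```text
the job is handed in; nothing more can be done
None
```

Handed in, with no verdict returned: by camera, red turned about 86° and yellow about 176° clockwise, blue was left alone, and the key stands released and upright at the middle of the mat.

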